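# Lock the soil sample chest before the lab van leaves

### The job

The lab van is about to drive off. Lock the big aluminium sample chest: push the shackles of both its padlocks down until each clicks and stays down. Leave the open padlock on the small aluminium box unlocked, do not push it.

Things in the scene. Friction and masses are not known exactly. Their poses are not given: they have to be found in the camera images.
- chest: The big closed aluminium case, 180 mm (x) by 300 mm (y) by 130 mm high, black corners, fastened to the counter, with two padlocks on its front (-x side, toward the robot). Origin: centre of its underside; x points to its back, y to its left lock, z up. A low handle (14 mm) and a loose jar (55 mm tall, at the back) are on its lid.
- left_lock_top (a point): Centre of the top of the black thumb pad (40 mm along the case's front, 18 mm wide, 13 mm high) on the steel shackle of the chest's left padlock; moves with it. Starts 109 mm in front (-x) of the chest's origin, 95 mm to +y, 166 mm up. Upright brass lock body 50 by 24 mm in a fixed bracket, its top 48 mm below the pad's top. The shackle slides straight down, 16 mm to its stop.
- right_lock_top (a point): Same point of the chest's identical right padlock, 95 mm to -y. All shackles start up, short leg 7 mm clear of the body. A light spring lifts them; between 4 and 8 mm down a hidden pawl resists with up to 15 N, then gives way and clicks into its catch about 13.5 mm down. Let go before that it springs right up; after it, it stays about 12 mm down.
- kit_lock_top (a point): Same point of the identical padlock on the front of the small aluminium box (140 by 180 by 100 mm, one lock only), which stands beside the chest, on either side of it; 136 mm above the counter. This one stays open.

How it is judged:
At the end, for the whole second after the job is handed in: Both shackles of the big chest are latched: let go, each stays at least 9 mm below where it started (thumb pad less than 157 mm above the chest's underside). The small box's shackle is still up, within 6 mm of its start (z of each of left_lock_top, right_lock_top in the frame of chest below 0.157 m and distance of kit_lock_top from where it was at the start of the episode below 0.006 m); the robot touches nothing.
It fails at once if the small box's shackle is pushed (moves more than 6 mm) (distance of kit_lock_top from where it was at the start of the episode above 0.006 m).
It also fails if it takes over 40 s, if anything falls off the work surface, if the arm or the gripper's body presses on something with over 40 N, if the wrist force passes 120 N, or if a joint passes its speed limit or range.

### The arm

A 7-joint arm with a two-finger parallel gripper is mounted at the origin on the work surface. World frame = base frame: x ahead of the robot, y to its left, z up, the work surface at z = 0. Lengths are in m, angles in rad, forces in N, time in s.
With the tool pointing down it reaches from about 0.4 to 0.85 m from the base axis. Payload 10.4 kg.
Tool frame: the origin (TCP) lies between the finger pads; the fingertips stand 19 mm ahead of it and the grasp point (between the pads) is the TCP; x points along the fingers, y is the direction in which the jaws open and shut, and the axes are right-handed (so a half turn about x gives the same grasp; the last joint's range is limited). The gripper opens to 87 mm and grips with 3 to 60 N. Pads are 19 mm wide; open, the fingers measure 117 mm over their backs; the gripper's body (75 mm by 190 mm) begins 51 mm behind the grasp point.
Start: joints at [-1.175, 0.332, -0.065, 1.46, 0.022, 1.35, -0.088], TCP at [0.254, 0.571, 0.242] pointing down, gripper open.
Joint ranges: [-2.6, 2.6], [-0.5, 2.12], [-1.47, 1.34], [0.16, 2.42], [-1.27, 4.41], [0.06, 2.06], [-2.6, 2.6]. Speed limits (rad/s): [2.22, 2.22, 2.79, 2.79, 3.14, 3.14, 3.14].

### API

Orientations are given as a unit quaternion [x, y, z, w].
In Python, from bench import r gives the robot as it stands.
- The arm moves only by the tool drive_tool, never from a script. Its argument "motion" is a list of rows, each a list of 4 numbers: the shift along the tool's x, y, z in cm, then the turn about the tool's x in units of 5 degrees (1.0 is 5 degrees). In form: [[tx, ty, tz, twist], ...]. A call has 1 to 20 rows; each row is the pose to reach, as a shift and turn from the pose commanded when the call began, along the tool's axes at that moment; what a row does not reach only later rows make up. A row lasts 1/12 s, in which the tool goes at most 41.7 mm and 7.16 degrees, less where a joint would pass 70% of its speed; a pose out of reach is approached as far as the arm can. A call with a gripper value outside its range is refused whole. "grip" is the closure in counts, from 0 (fully open) to 255 (shut), set as the call begins (left out, the last holds). The fingers move at their own pace and stop on an object; "force" is the grip in N (left out, the last holds). Time passes only in rows, so rows that repeat a pose let the fingers close. It gives the time, the measured TCP pose, the force and the opening at its end, in the units of the state.
- r.read_state(): the state, without advancing time (a new reading comes with each control period).
- r.camera(name): name is "scene" or "top"; returns the picture (400x640x3 uint8, red, green, blue); there is no depth.
- r.calibration(name): a dict with "fx", "fy", "cx", "cy" (pixels), "xyz" and "orientation" of the camera in the world. Camera axes: x right, y up, looking along -z (the intrinsics and any distortion apply to the point x, -y, -z); pixel columns grow to the right and rows downward; lengths in m; the calibration is good to about 2 mm. A picture is of the moment at which its call begins. calibration takes no time and is no camera call.
- r.close_job(): hands the job in, once; it reports no verdict.
The state is a dict: "time": time; "joint_positions": joint angles; "joint_vel": joint speeds; "joint_torque": joint torques, N m; "ee_pos": TCP position; "eef_rot": TCP orientation; "ft_force": force on the tool from outside, world axes, zero at the start; "torque": the same for the moment, N m; "width": finger opening in m.
Only numpy, scipy, OpenCV 4.12 (cv2) and the standard library are available. Lean on these libraries where they do the work, as an engineer would, in place of code of your own. Each camera call takes 0.05 s, during which the arm holds its last target.

## Working session

There is one attempt and no reset: what is moved stays moved. The work goes in short steps, Python scripts to look and compute and a tool call to move; the robot and the scene stay as the last step left them, time stands still between calls to the robot, and variables do not carry over. Pictures are saved under pics/ and viewed, and the job is handed in when it is done.

Besides the shell and the picture viewer there is one more tool, called after "Call:" by a JSON object that holds its "name" and its "arguments", one argument or row to a line. drive_tool: Moves the arm, as the interface text tells. Its arguments: {"type":"object","properties":{"motion":{"type":"array","items":{"type":"array","items":{"type":"number"}}},"grip":{"type":"number"},"force":{"type":"number"}},"required":["motion"]}

```bash
mkdir -p pics
cat > h.py <<'E'
import numpy as np,cv2
from bench import r
from scipy.spatial.transform import Rotation as R
def snap(n,f):
    im=r.camera(n); cv2.imwrite('pics/'+f,cv2.cvtColor(im,cv2.COLOR_RGB2BGR)); return im
E
python3 - <<'E'
from h import *
s=r.read_state(); print(s)
for n in('scene','top'):
    print(r.calibration(n)); snap(n,n+'0.png')
E
```

```text
{'time': 0.0, 'joint_positions': array([-1.17459632,  0.33288108, -0.06467616,  1.46098209,  0.02161534,
        1.3498899 , -0.08850369]), 'joint_vel': array([-9.50295233e-04,  5.75203885e-04, -2.21475603e-04, -1.07490808e-03,
       -4.84038958e-04, -2.67829528e-05,  6.01724766e-04]), 'joint_torque': array([-9.64757805e-05, -6.23255682e+01,  2.51458772e-02, -3.89901567e+01,
       -6.11281721e-02,  3.96420434e-02,  1.39212812e-04]), 'ee_pos': array([0.25403532, 0.57063311, 0.24072865]), 'eef_rot': array([ 0.14647649,  0.69173607, -0.14750101,  0.69158463]), 'ft_force': array([-0.22797596, -0.71156421,  0.40788096]), 'torque': array([0.02647553, 0.05010015, 0.05197544]), 'width': 0.08729751546306184}
{'fx': 462.9823172116495, 'fy': 462.9823172116495, 'cx': 323.46489111560203, 'cy': 196.4064163083281, 'xyz': array([0.86022848, 0.50722511, 0.81908339]), 'orientation': array([0.09033046, 0.35309052, 0.90040723, 0.23755905])}
{'fx': 505.9356784033552, 'fy': 505.9356784033552, 'cx': 320.3664395059961, 'cy': 199.5923994428698, 'xyz': array([ 0.3612994 , -0.04528431,  1.30012163]), 'orientation': array([ 0.05602028, -0.05450676, -0.70056494,  0.70929508])}
```

View pics/scene0.png

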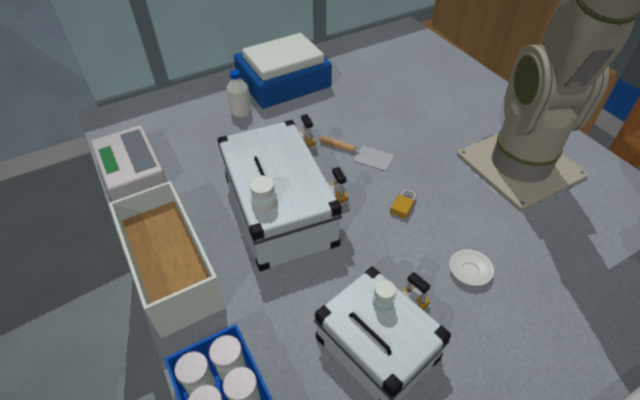

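View pics/top0.png

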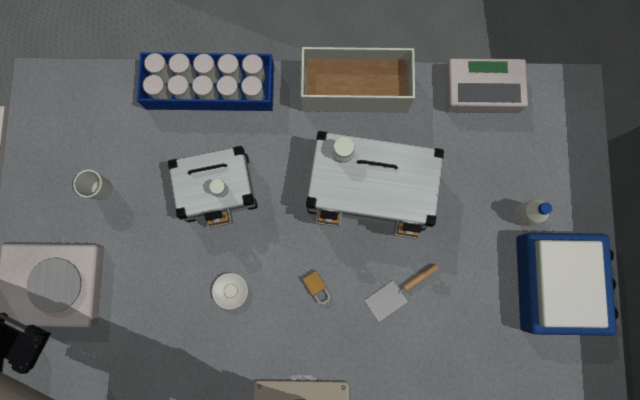

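The top view has +x up and +y to the left. It shows the chest at about (375,180) with locks near (328,215) and (409,228), and the small box with its lock at about (217,216). I'll enlarge those areas.

Run:
```python
import cv2
a=cv2.imread('pics/top0.png'); b=cv2.imread('pics/scene0.png')
cv2.imwrite('pics/ct.png',cv2.resize(a[185:245,300:440],None,fx=5.6,fy=5.6,interpolation=cv2.INTER_CUBIC))
cv2.imwrite('pics/cs.png',cv2.resize(b[105:215,285:365],None,fx=5.4,fy=5.4,interpolation=cv2.INTER_CUBIC))
```

```text
(no output)
```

View pics/ct.png

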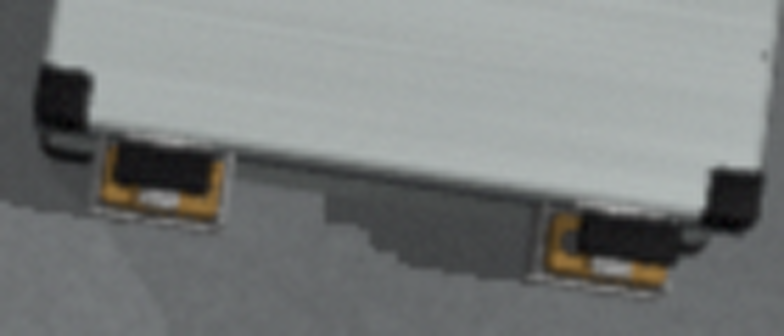

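View pics/cs.png

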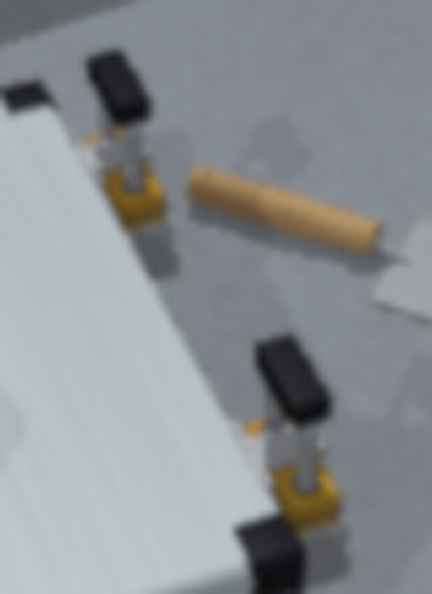

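```bash
cat >> h.py <<'E'
def ray(n,u,v,z):
    c=r.calibration(n); d=R.from_quat(c['orientation']).apply([(u-c['cx'])/c['fx'],-(v-c['cy'])/c['fy'],-1]); p=np.array(c['xyz']); return p+d*(z-p[2])/d[2]
def proj(n,P):
    c=r.calibration(n); q=R.from_quat(c['orientation']).inv().apply(np.array(P)-c['xyz']); return np.array([c['cx']+c['fx']*q[...,0]/-q[...,2],c['cy']-c['fy']*q[...,1]/-q[...,2]]).T
E
python3 - <<'E'
from h import *
for z in (.160,.166):
  L=ray('top',329.3,214.5,z);Rr=ray('top',412.7,226.3,z)
  L2=ray('scene',338.7,173.5,z);R2=ray('scene',306.9,119.8,z)
  for a,b in((L,Rr),(L2,R2)):
    d=a-b; print(a,b,np.linalg.norm(d),np.degrees(np.arctan2(-d[0],d[1])))
print(ray('top',217,216,.136))
print(R.from_quat(r.read_state()['eef_rot']).as_matrix().round(3))
# check box corners from (estimate)
E
```

```text
[ 0.50712593 -0.06241967  0.16      ] [ 0.4825553  -0.25131711  0.16      ] 0.1904887364882526 -7.411076651871515
[ 0.50564329 -0.06477733  0.16      ] [ 0.47919646 -0.25170972  0.16      ] 0.18879393706670775 -8.052653129092997
[ 0.5063585  -0.06232949  0.166     ] [ 0.48191718 -0.25023284  0.166     ] 0.18948627114609817 -7.411076651871529
[ 0.50887128 -0.05957008  0.166     ] [ 0.4826652  -0.24480071  0.166     ] 0.1870752416167705 -8.052653129093013
[0.5034832  0.19748203 0.136     ]
[[-0.     0.407  0.914]
 [-0.001  0.914 -0.407]
 [-1.    -0.001  0.   ]]
```

Call:
{"name": "drive_tool", "arguments": {
  "motion": [
    [0,-1,1,-0.1],
    [0,-2.9,2.9,-0.2],
    [0,-5.2,5.4,-0.4],
    [0,-8,8.3,-0.6],
    [0,-10.9,11.2,-0.8],
    [0,-13.8,14.2,-1],
    [0,-16.6,17.1,-1.2],
    [0,-19.5,20,-1.4],
    [0,-22.3,23,-1.6],
    [0,-25.2,25.9,-1.8],
    [0,-28,28.8,-2],
    [0,-30.9,31.8,-2.2],
    [0,-33.7,34.7,-2.4],
    [0,-36.6,37.6,-2.6],
    [0,-39.4,40.5,-2.8],
    [0,-42.3,43.5,-3],
    [0,-44.7,45.9,-3.2],
    [0,-46.5,47.9,-3.3],
    [0,-47.5,48.9,-3.3],
    [0,-47.5,48.9,-3.3]
  ],
  "grip": 255,
  "force": 20
}}

```text
time: 1.77
ee_pos: [0.508, -0.0655, 0.2413]
eef_rot: [0.047, 0.706, -0.048, 0.705]
ft_force: [0.0, 0.4, -0.4]
width: 0.0003
```

Run:
```python
from h import *
s=r.read_state(); print(s['time'],s['ee_pos'],s['ft_force'],s['width'],s['joint_positions']); M=R.from_quat(s['eef_rot']).as_matrix(); print(M.round(3))
a=snap('top','t1.png'); b=snap('scene','s1.png')
c=cv2.cvtColor(b[90:220,240:400],4) if 0 else b[90:220,240:400,::-1]
cv2.imwrite('pics/s1c.png',cv2.resize(c,None,fx=4.6,fy=4.6,interpolation=2))
```

```text
1.7667 [ 0.50797641 -0.06546936  0.24127521] [ 0.03850093  0.44345766 -0.36964116] 0.00032767140646678826 [-0.47879045  0.07367041  0.54794664  1.78153066 -0.03839154  1.29754717
  1.51331898]
[[-0.     0.135  0.991]
 [-0.001  0.991 -0.135]
 [-1.    -0.001 -0.   ]]
```

View pics/s1c.png

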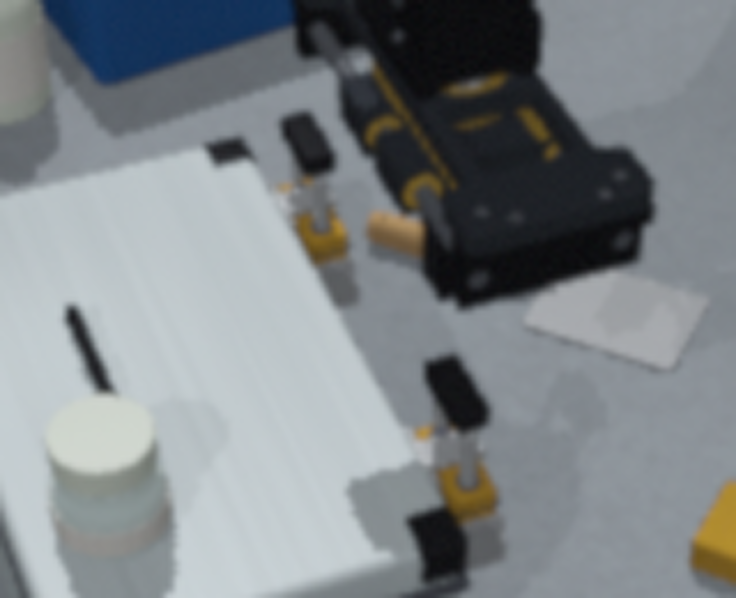

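View pics/t1.png

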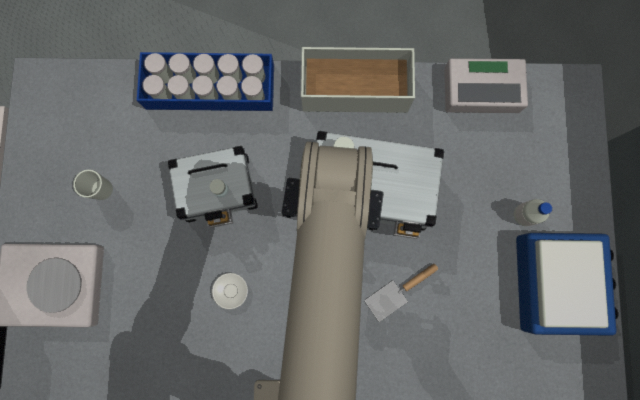

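Run:
```python
from h import *
p=proj('scene',np.array([[.508,-.0655,.222],[.508,-.0655,.2413],[.508,-.0655,.292],[.508,-.0655,.42],[.507,-.061,.166]])); print(p,(p-[240,90])*4.6)
```

```text
[[338.07188651 150.74691106]
 [338.25538502 143.12156471]
 [338.76681739 121.86880943]
 [340.28421514  58.8128024 ]
 [339.13576245 172.74560637]] [[ 451.13067793  279.43579089]
 [ 451.97477108  244.35919769]
 [ 454.32735998  146.59652339]
 [ 461.30738964 -143.46110898]
 [ 456.02450729  380.62978932]]
```

View pics/s1.png

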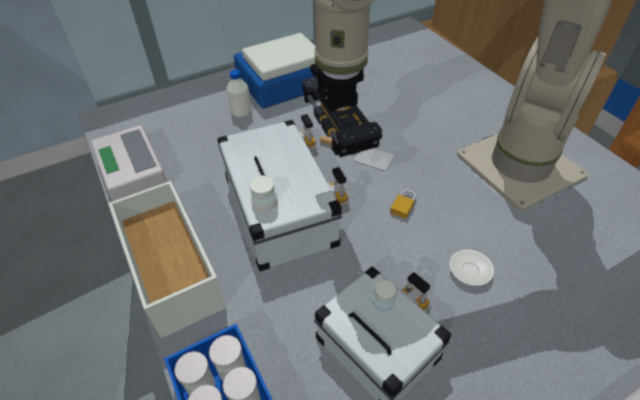

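Call:
{"name": "drive_tool", "arguments": {
  "motion": [
    [0.5,0.4,-0.2,0],
    [1.5,0.4,-0.2,0],
    [2.5,0.4,-0.2,0],
    [3.5,0.4,-0.2,0],
    [4.3,0.4,-0.2,0],
    [4.8,0.4,-0.2,0],
    [4.8,0.4,-0.2,0],
    [4.8,0.4,-0.2,0]
  ]
}}

```text
time: 2.53
ee_pos: [0.5062, -0.0576, 0.1933]
eef_rot: [0.046, 0.706, -0.046, 0.705]
ft_force: [0.3, 0.3, -0.5]
width: 0.0005
```

Run:
```python
from h import *
s=r.read_state(); print(s['time'],s['ee_pos'],s['ft_force'])
b=snap('scene','s2.png')
cv2.imwrite('pics/s2c.png',cv2.resize(b[90:220,260:400,::-1],None,fx=4.6,fy=4.6,interpolation=2))
```

```text
2.5333 [ 0.50619318 -0.05762111  0.19333324] [ 0.3477627   0.31824145 -0.54204876]
```

View pics/s2c.png

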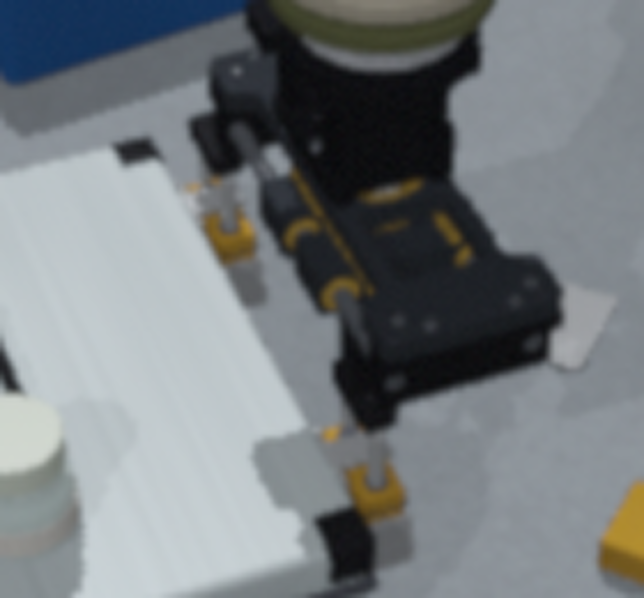

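The pad sits directly under the gripper, which hides the fingertips. There's no contact yet, so I'll press now.

Call:
{"name": "drive_tool", "arguments": {
  "motion": [
    [0.3,-0.3,0,0],
    [0.6,-0.3,0,0],
    [0.9,-0.3,0,0],
    [1.1,-0.3,0,0],
    [1.3,-0.3,0,0],
    [1.3,-0.3,0,0]
  ]
}}

```text
time: 3.08
ee_pos: [0.506, -0.0608, 0.1806]
eef_rot: [0.046, 0.705, -0.046, 0.706]
ft_force: [0.1, -1.5, 4.0]
width: 0.0005
```

Call:
{"name": "drive_tool", "arguments": {
  "motion": [
    [0.2,0,0,0],
    [0.4,0,0,0],
    [0.6,0,0,0],
    [0.8,0,0,0],
    [1.0,0,0,0],
    [1.1,0,0,0],
    [1.2,0,0,0],
    [1.2,0,0,0]
  ]
}}

```text
time: 3.75
ee_pos: [0.5061, -0.0606, 0.1694]
eef_rot: [0.046, 0.705, -0.046, 0.706]
ft_force: [-4.1, -0.6, 11.4]
width: 0.0007
```

Call:
{"name": "drive_tool", "arguments": {
  "motion": [
    [0.1,0,0,0],
    [0.2,0,0,0],
    [0.2,0,0,0]
  ]
}}

```text
time: 4.0
ee_pos: [0.5064, -0.0606, 0.169]
eef_rot: [0.047, 0.705, -0.046, 0.706]
ft_force: [-10.0, -0.4, 30.8]
width: 0.0006
```

Call:
{"name": "drive_tool", "arguments": {
  "motion": [
    [-0.5,0,0,0],
    [-1.5,0,0,0],
    [-3,0,0,0],
    [-5,0,0,0],
    [-6,-1,0,0],
    [-6,-3.5,0,0],
    [-6,-6.5,0,0],
    [-6,-9.5,0,0],
    [-6,-12.5,0,0],
    [-6,-15.5,0,0],
    [-6,-17.8,0,0],
    [-6,-18.8,0,0],
    [-6,-18.8,0,0],
    [-6,-18.8,0,0]
  ]
}}

```text
time: 5.17
ee_pos: [0.4813, -0.2466, 0.2263]
eef_rot: [0.047, 0.706, -0.046, 0.705]
ft_force: [-0.0, 0.9, 0.3]
width: 0.0004
```

Run:
```python
from h import *
s=r.read_state(); print(s['time'],s['ee_pos'],s['ft_force'])
b=snap('scene','s3.png')
cv2.imwrite('pics/s3c.png',cv2.resize(b[90:220,260:400,::-1],None,fx=4.6,fy=4.6,interpolation=2))
```

```text
5.1667 [ 0.48131116 -0.24655078  0.22625037] [-0.03274553  0.9496076   0.28765269]
```

View pics/s3c.png

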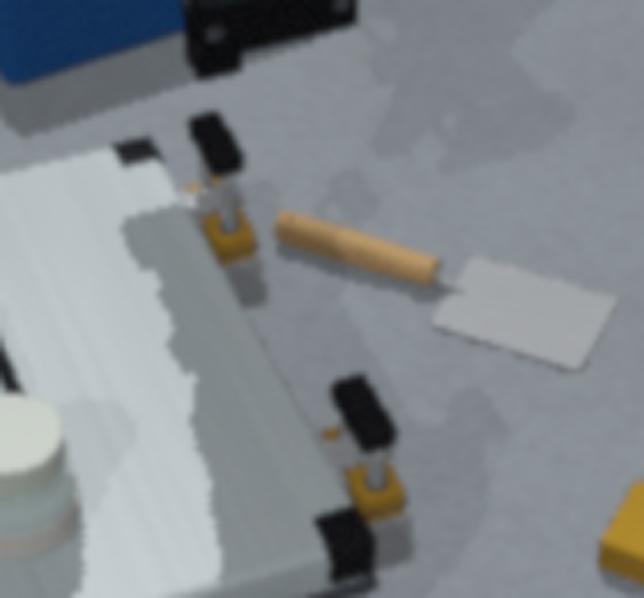

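The left pad is clearly lower and staying down (crop about 362,410). Next is the right lock.

Call:
{"name": "drive_tool", "arguments": {
  "motion": [
    [0.5,0,0,0],
    [1.5,0,0,0],
    [2.5,0,0,0],
    [3.2,0,0,0],
    [3.7,0,0,0],
    [4.0,0,0,0],
    [4.2,0,0,0],
    [4.4,0,0,0],
    [4.6,0,0,0],
    [4.6,0,0,0]
  ]
}}

```text
time: 6.05
ee_pos: [0.4814, -0.247, 0.1807]
eef_rot: [0.046, 0.705, -0.046, 0.706]
ft_force: [-1.4, 1.4, 3.9]
width: 0.0006
```

Call:
{"name": "drive_tool", "arguments": {
  "motion": [
    [0.2,0,0,0],
    [0.4,0,0,0],
    [0.6,0,0,0],
    [0.8,0,0,0],
    [1.0,0,0,0],
    [1.1,0,0,0],
    [1.2,0,0,0],
    [1.3,0,0,0],
    [1.4,0,0,0],
    [1.4,0,0,0]
  ]
}}

```text
time: 6.88
ee_pos: [0.4819, -0.2473, 0.1691]
eef_rot: [0.047, 0.705, -0.046, 0.706]
ft_force: [-9.9, 5.3, 29.7]
width: 0.0006
```

Call:
{"name": "drive_tool", "arguments": {
  "motion": [
    [-0.5,0,0,0],
    [-1.5,0,0,0],
    [-3,0,0,0],
    [-5,0,0,0],
    [-7,0,0,0],
    [-9,-1,0,0],
    [-10,-3,0,0],
    [-10,-6,0,0],
    [-10,-9,0,0],
    [-10,-11,0,0],
    [-10,-12,0,0],
    [-10,-12,0,0],
    [-10,-12,0,0],
    [-10,-12,0,0]
  ]
}}

```text
time: 8.05
ee_pos: [0.4665, -0.3643, 0.2663]
eef_rot: [0.046, 0.706, -0.045, 0.706]
ft_force: [0.1, 0.2, -0.5]
width: 0.0007
```

Run:
```python
from h import *
s=r.read_state(); print(s['time'],s['ee_pos'],s['ft_force'])
b=snap('scene','s4.png')
a=cv2.imread('pics/scene0.png')
f=lambda i:cv2.resize(i[100:220,280:365],None,fx=4.6,fy=4.6,interpolation=2)
cv2.imwrite('pics/s4c.png',np.hstack([f(a),f(b[...,::-1])]))
d=cv2.absdiff(a,b[...,::-1].copy())[265:310,395:435]; print('kit diff',d.max(),d.mean())
```

```text
8.05 [ 0.46646477 -0.36428695  0.26631927] [ 0.07590738  0.20514683 -0.46002808]
kit diff 40 17.960555555555555
```

View pics/s4c.png

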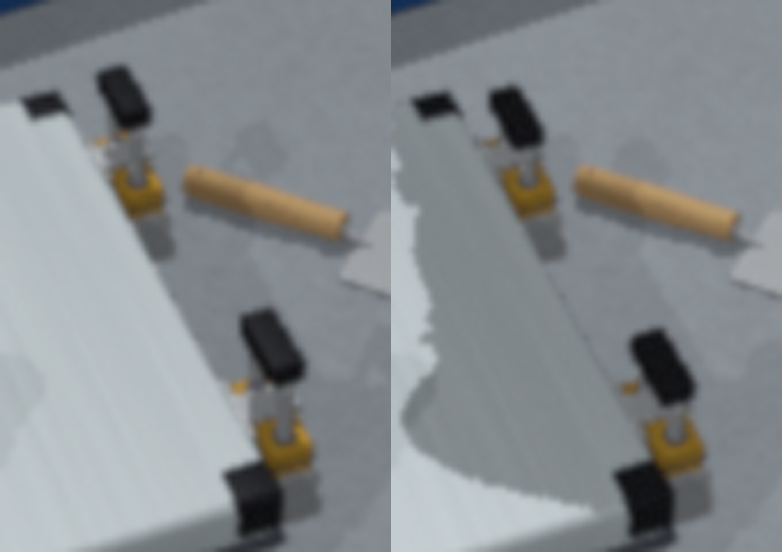

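View pics/s4.png

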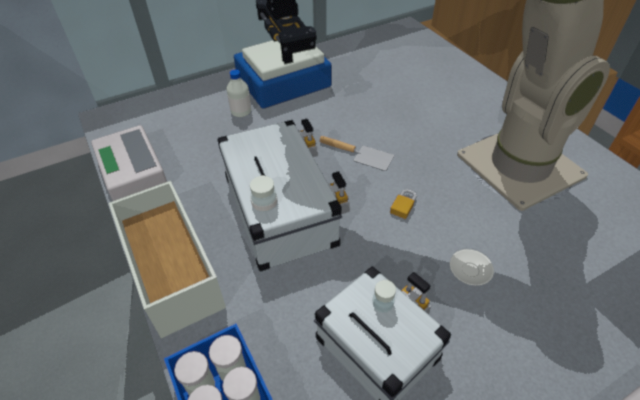

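Both chest pads have dropped by about 20 crop pixels, roughly 12 mm. The kit lock is still at (418,283), and the image difference there comes from the arm's shadow.

Run:
```python
from bench import r
print(r.close_job())
```

```text
the job is handed in; nothing more can be done
None
```

Both padlocks on the big chest are locked. I pressed each shackle with the closed fingertips to its stop, about 16 mm down at roughly 30 N. I then backed the arm off clear of everything and handed the job in at about 8 s.

- **Chest locks:** in the last picture both thumb pads sit about 12 mm lower than at the start with nothing touching them, so both are latched. The wrist force reads about zero.
- **Small box:** I never pushed its padlock, and by eye its pad is where it started. My pixel comparison there did differ (mean 18, max 40). I put that down to the arm's shadow and did not check it further.

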